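# Hold the long drop bolt through both gate guides

## Task

Take the long gate bolt out of its wooden rack and thread it nose down through the upper and then the lower steel guide on the gate post, so that I can fit its stop collar from below. Finish still holding it by the knob, upright, with its nose showing well below the lower guide and hanging clear of the baseboard: do not let it go or rest it on the board. Leave the short bolt in the rack, and leave the hammer, the offcut and the tin where they are.

Things in the scene. Friction and masses are not known exactly. Their poses are not given: they have to be found in the camera images.
- long_bolt: longer of two drop bolts, upright and loose (leaning under 2 degrees) in either hole of the rack. Steel shank 12 mm thick, 120 mm long, its last 8 mm tapering to a 6 mm wide nose; on top a round light-wood knob 24 mm in diameter, 40 mm high. About 0.14 kg. Origin: tip of the nose; z runs up to the knob (at z = 120 to 160 mm). In the rack the nose is 15 mm and the top 175 mm above the bench
- short_bolt: the short bolt in the rack's other hole, to be left alone: same steel shank and knob, but the shank is only 62 mm long (102 mm in all, top 117 mm above the bench in the rack). Origin: the tip of its nose, z up
- rack: fixed wooden block 150 mm (x) by 60 mm (y) by 60 mm high with two upright holes 16 mm in diameter and 45 mm deep, at x = -40 and +40 mm. Origin: centre of its underside; z up
- gate_post: fixed timber post 138 mm high (x -68 to -30, y -45 to 45 mm) on a baseboard 12 mm thick (x -85 to 50, y -60 to 60 mm). Two steel guide plates, 14 mm thick, 36 mm wide, stick out of its +x face one above the other, each with an upright 15 mm bore (countersunk rim), both on one vertical axis. Origin: on the bench straight below the bores; z up, x from the post to the bores
- upper_guide (a point): centre of the upper guide's bore at the guide's top face, 123 mm above the bench (the guide reaches from 109 to 123 mm)
- lower_guide (a point): centre of the lower guide's bore at the guide's bottom face, 55 mm above the bench (the guide reaches from 55 to 69 mm); 43 mm of open air lie between it and the baseboard
- hammer: loose hammer lying on the bench to the left of the work, to be left alone
- offcut: loose block of light wood 90 x 65 x 38 mm to the right of the work, to be left alone. Origin: centre of its underside
- screw_tin: loose closed steel tin, 66 mm in diameter and 70 mm high, between and beyond the rack and the post, to be left alone. Origin: centre of its underside

How it is judged:
By the outcome, as a careful person would: the job done as asked, in the order asked, and still so for the second after the job is handed in, while the arm keeps its last pose, push and grip.
It also fails if it takes over 56 s, if anything falls off the work surface, if the arm or the gripper's body presses on something with over 40 N, if the wrist force passes 120 N, or if a joint passes its speed limit or range.

## Robot

A 6-joint arm with a two-finger parallel gripper is mounted at the origin on the work surface. World frame = base frame: x ahead of the robot, y to its left, z up, the work surface at z = 0. Lengths are in m, angles in rad, forces in N, time in s.
With the tool pointing down it reaches from about 0.225 to 0.875 m from the base axis. Payload 3.4 kg.
Tool frame: the origin (TCP) lies on the centre line of the jaws, within the pads' length; the fingertips stand 22 mm ahead of it and the grasp point (between the pads) lies 3 mm ahead of it; z points along the fingers, y is the line along which they close (so a half turn about z gives the same grasp; the last joint's range is limited). The gripper opens to 85 mm and grips with 20 to 120 N. Pads are 22 mm wide; open, the fingers measure 114 mm over their backs; the gripper's body (76 mm by 85 mm) begins 54 mm behind the grasp point. The pads swing forward as they close: fully open they stand 13 mm farther back than shut.
Start: joints at [1.127, 0.276, 1.505, -0, 1.361, -0.121], TCP at [0.182, 0.545, 0.253] pointing down, gripper open.
Joint ranges: [-2.89, 2.89], [-0.75, 2.08], [0.22, 2.7], [-1.18, 4.32], [0.11, 2.71], [-2.7, 2.7]. Speed limits (rad/s): [2.57, 2.57, 3.14, 3.14, 3.14, 3.14].

## Interface

Orientations are given as a unit quaternion [w, x, y, z].
In Python, from rig import manip gives the robot as it stands.
- The arm moves only by the shell command python3 steer.py 'ROWS' [OPENING] [FORCE]. ROWS is rows parted by semicolons, their numbers by spaces, 1 to 5 of them, each of 4 numbers: dx, dy, dz in m, then a turn about the tool's z in rad; each row shifts and turns the commanded pose from where the row before left it, along the tool's axes as they then stand; what a row does not reach is not made up. A row lasts 1/12 s, in which the tool goes at most 0.0417 m and 0.125 rad, less where a joint would pass 70% of its speed; a pose out of reach is approached as far as the arm can. OPENING is the finger opening in m, set as the command begins (- or left out keeps the last). The fingers move at their own pace and stop on an object; FORCE is the grip in N (left out, the last holds). Time passes only in rows, so rows that do not move let the fingers close. It prints the time, the measured TCP pose, the force, the opening and the grip force at its end.
- manip.get_state(): the state, without advancing time (a new reading comes with each control period).
- manip.get_image(name): name is "scene" or "top" or "wrist"; returns a dict with "img" (400x640x3 uint8, red, green, blue), "camera_matrix" (3x3 intrinsics, pixels), "T" (4x4, takes a point from camera to world coordinates); the wrist camera has in their place "hand_eye" (4x4, takes a point from camera to tool coordinates, whose origin is the TCP and whose axes are the flange's). Camera axes: x right, y down, z forward; pixel columns grow to the right and rows downward; lengths in m; the calibration is good to about 2 mm. A picture is of the moment at which its call begins: read the wrist's pose just before it. There is no depth.
- manip.sign_off(): hands the job in; it is judged then, once.
The state is a dict: "clock": time; "qpos": joint angles; "qd": joint speeds; "effort": joint torques, N m; "position": TCP position; "ee_rot": TCP orientation; "contact_force": force on the tool from outside, world axes, zero at the start; "moment": the same for the moment, N m; "width": finger opening in m; "gripper_force": force on a finger pad.
Only numpy, scipy, OpenCV 4.12 (cv2) and the standard library are available. Lean on these libraries where they do the work, as an engineer would, in place of code of your own. Each camera call takes 0.05 s, during which the arm holds its last target. There are 200 camera calls.

## Working session

There is one attempt and no reset: what is moved stays moved. The work goes in short steps, Python scripts to look and compute and a shell command to move; the robot and the scene stay as the last step left them, time stands still between calls to the robot, and variables do not carry over. Pictures are saved under pics/ and viewed, at most 11 in all, crops included, and the job is handed in when it is done.

```bash
ls; mkdir -p pics; cat > h.py <<'E'
import numpy as np,cv2
from rig import manip
def snap(n,f):
    d=manip.get_image(n); cv2.imwrite(f,cv2.cvtColor(np.asarray(d["img"]),cv2.COLOR_RGB2BGR)); return d
def ray(d,u,v,T):
    K=np.array(d["camera_matrix"]); r=np.linalg.solve(K,[u,v,1]); return T[:3,3],T[:3,:3]@r
def atz(d,u,v,z):
    T=np.array(d["T"]); o,r=ray(d,u,v,T); return o+r*(z-o[2])/r[2]
def proj(d,p):
    T=np.linalg.inv(np.array(d["T"])); K=np.array(d["camera_matrix"]); q=K@(T[:3,:3]@np.array(p)+T[:3,3]); return q[:2]/q[2]
E
python3 - <<'E'
from h import *
import pickle
for n in("top","scene"):
    d=snap(n,f"pics/{n}0.png"); pickle.dump(d,open(n+"0.pkl","wb")); print(n,np.round(d["T"],3).tolist(),np.array(d["camera_matrix"]).tolist())
s=manip.get_state(); print(s)
E
```

```text
pics
rig.py
steer.py
top [[-0.014, -0.986, 0.168, 0.386], [-1.0, 0.018, 0.02, -0.011], [-0.023, -0.168, -0.986, 1.311], [0.0, 0.0, 0.0, 1.0]] [[476.48046119148506, 0.0, 313.1407464851058], [0.0, 476.48046119148506, 200.8047843955594], [0.0, 0.0, 1.0]]
scene [[-0.48, 0.549, -0.684, 1.446], [0.877, 0.289, -0.383, 0.498], [-0.013, -0.784, -0.62, 0.9], [0.0, 0.0, 0.0, 1.0]] [[461.57744080595614, 0.0, 316.3774139801252], [0.0, 461.57744080595614, 202.47070921913618], [0.0, 0.0, 1.0]]
{'clock': 0.1, 'qpos': array([ 1.12701013e+00,  2.76522759e-01,  1.50601374e+00, -1.07458539e-05,
        1.36070219e+00, -1.21020996e-01]), 'qd': array([ 0.00025479, -0.00126337, -0.00240029,  0.00023584, -0.0022998 ,
        0.0007382 ]), 'effort': array([ 2.85436894e-03, -4.17698336e+01, -2.46404082e+01, -2.87979874e-04,
        5.76518170e-03,  1.52167490e-05]), 'position': array([0.18221404, 0.54490111, 0.25252844]), 'ee_rot': array([-2.24300050e-04,  1.60681832e-01,  9.87005913e-01, -7.91879695e-04]), 'contact_force': array([-0.13969875,  0.85316318, -0.36856895]), 'moment': array([-0.02520863,  0.03514271,  0.01502176]), 'gripper_force': 0.0, 'width': 0.08573131892967109}
```

View pics/top0.png

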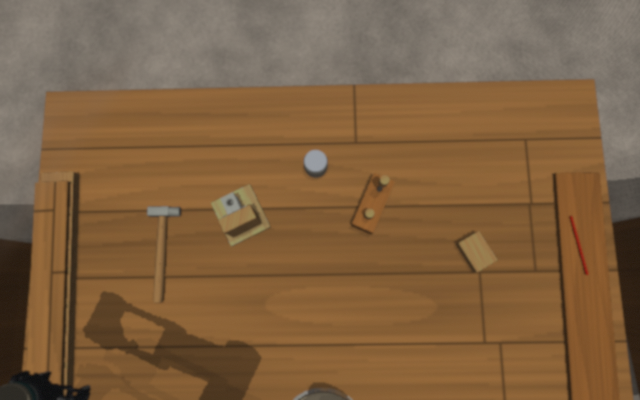

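View pics/scene0.png

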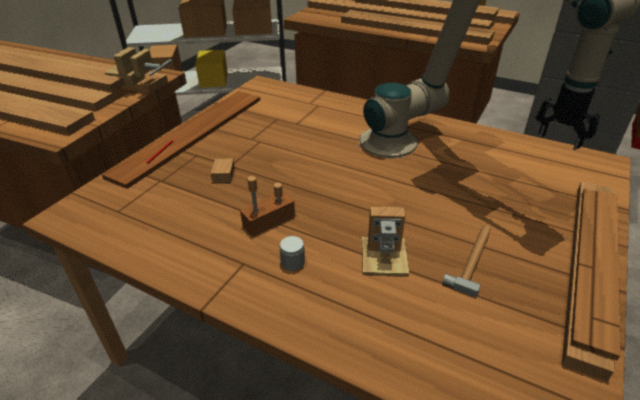

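The top view shows the rack with knobs at (384,181), the long bolt, and (369,213), the short one. The guides are at about (231,202), the tin at (316,162) and the hammer at (162,212). In the scene view the taller bolt stands at (253,182). I'll enlarge both areas.

```bash
python3 - <<'E'
from h import *
a=cv2.imread("pics/top0.png"); b=cv2.imread("pics/scene0.png")
f=lambda i,x,y:cv2.resize(i[y:y+75,x:x+100],(400,300),interpolation=cv2.INTER_CUBIC)
cv2.imwrite("pics/c0.png",np.vstack([np.hstack([f(a,190,175),f(a,330,165)]),np.hstack([f(b,340,200),f(b,225,165)])]))
E
```

```text
(no output)
```

View pics/c0.png

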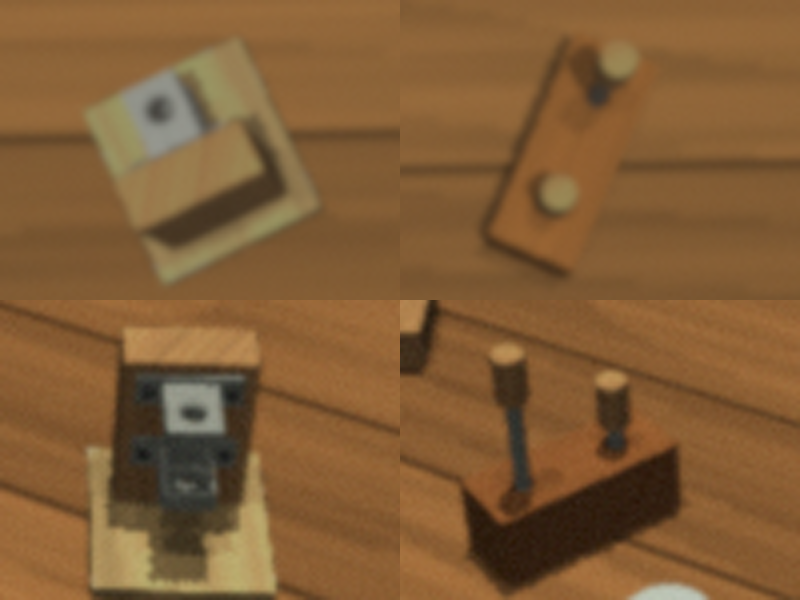

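```bash
python3 - <<'E'
from h import *
import pickle
t=pickle.load(open("top0.pkl","rb"));s=pickle.load(open("scene0.pkl","rb"))
q=lambda x,y,x0,y0:(x/4-.375+x0,y/4-.375+y0)
P={"bore":(q(159,109,190,175),q(194,113,340,200),.123),"long":(q(620,60-2,330-100,165),q(108,55,225,165),.175),"short":(q(560,192,230,165),q(211,81,225,165),.117)}
for k,(a,b,z) in P.items():
    A=[];B=[]
    for d,p in((t,a),(s,b)):
        o,r=ray(d,*p,np.array(d["T"])); r/=np.linalg.norm(r); M=np.eye(3)-np.outer(r,r); A.append(M);B.append(M@o)
    print(k,atz(t,*a,z),atz(s,*b,z),np.linalg.lstsq(np.vstack(A),np.hstack(B),rcond=None)[0])
c=[atz(t,*q(x,y,190,175),.012)[:2] for x,y in((85,115),(238,38),(322,208),(168,284))]
print(np.round(c,4).tolist())
v=(c[0]-c[3]+c[1]-c[2])/2; w=(c[0]-c[1]+c[3]-c[2])/2
print(np.linalg.norm(v),np.linalg.norm(w),np.arctan2(v[1],v[0]),np.arctan2(w[1],w[0])-np.pi/2)
yaw=np.arctan2(v[1],v[0]);m=np.mean(c,0);print("origin",m+.0175*np.array([np.cos(yaw),np.sin(yaw)]))
r=[atz(t,*q(x,y,230,165),.06)[:2] for x,y in((967-400,37),(655+5,65),(572,274),(485,238))];print("rack",np.round(r,4).tolist(),np.mean(r,0))
print("tin",atz(t,316,160,.07),"offcut",atz(t,477,251,.038))
st=manip.get_state();from scipy.spatial.transform import Rotation as R
print(R.from_quat(st["ee_rot"],scalar_first=True).as_matrix().round(3).tolist())
E
```

```text
bore [0.58994605 0.22580086 0.123     ] [0.59487039 0.22816371 0.123     ] [0.59058682 0.22669298 0.11903567]
long [ 0.63030035 -0.16233015  0.175     ] [ 0.63523004 -0.15682564  0.175     ] [ 0.63063721 -0.16192837  0.1706433 ]
short [ 0.55710028 -0.12892721  0.117     ] [ 0.56258035 -0.12462389  0.117     ] [ 0.5574895  -0.1288903   0.11233369]
[[0.6057, 0.2995], [0.6583, 0.1934], [0.5381, 0.1345], [0.4876, 0.2399]]
0.1330599132332585 0.11760138088183482 0.4613945780815489 0.45330292441781994
origin [0.5880894  0.22462129]
rack [[0.6701, -0.1428], [0.6498, -0.2041], [0.5108, -0.1406], [0.5355, -0.0842]] [ 0.59154507 -0.14289724]
tin [0.70875916 0.00498551 0.07      ] offcut [ 0.46118137 -0.41610312  0.038     ]
[[-0.948, 0.317, -0.001], [0.317, 0.948, -0.001], [0.0, -0.002, -1.0]]
```

```bash
R='-.032 -.026 0 0;-.032 -.026 0 0;-.032 -.026 0 0;-.032 -.026 0 0;-.032 -.026 0 0'
python3 steer.py '-.032 -.026 0 0;-.032 -.026 0 0;-.032 -.026 0 0;-.032 -.026 0 0;-.032 -.026 0 0'
python3 steer.py '-.032 -.026 0 0;-.032 -.026 0 0;-.032 -.026 0 0;-.032 -.026 0 0;-.032 -.026 0 0'
python3 steer.py '-.032 -.026 0 0;-.032 -.026 0 0;-.032 -.026 0 0;-.032 -.026 0 0;-.032 -.026 0 0'
python3 steer.py '-.032 -.026 0 0;-.032 -.026 0 0;-.032 -.026 0 0;0 0 0 0;0 0 0 0'
python3 - <<'E'
from h import *
s=manip.get_state();print(s["position"],s["ee_rot"],s["qpos"])
d=snap("wrist","pics/w1.png");print(np.round(d["hand_eye"],4).tolist(),d["camera_matrix"])
E
```

```text
clock: 0.52
position: [0.2932, 0.3695, 0.2529]
ee_rot: [-0.0, 0.16, 0.987, -0.0]
contact_force: [0.6, 0.1, -0.1]
width: 0.0855
gripper_force: 0.0
clock: 0.93
position: [0.4037, 0.1953, 0.2532]
ee_rot: [-0.0, 0.161, 0.987, 0.0]
contact_force: [0.5, 0.8, -0.1]
width: 0.0854
gripper_force: 0.0
clock: 1.35
position: [0.5143, 0.0212, 0.253]
ee_rot: [-0.0, 0.161, 0.987, 0.0]
contact_force: [1.1, 1.4, -0.4]
width: 0.0852
gripper_force: 0.0
clock: 1.77
position: [0.5808, -0.0832, 0.252]
ee_rot: [-0.001, 0.162, 0.987, 0.0]
contact_force: [-0.4, 1.3, -0.7]
width: 0.0851
gripper_force: 0.0
[ 0.58078969 -0.08319856  0.25200904] [-9.34544525e-04  1.62323050e-01  9.86737216e-01  1.42393844e-04] [-2.60904607e-01  2.95226787e-01  1.48029687e+00  1.02917679e-04
  1.36795697e+00 -1.50563267e+00]
[[-0.0005, -0.9545, -0.2981, 0.0752], [1.0, -0.0007, 0.0007, -0.0008], [-0.0009, -0.2981, 0.9545, -0.1204], [0.0, 0.0, 0.0, 1.0]] [[286.66483608   0.         323.78659659]
 [  0.         286.66483608 193.73598139]
 [  0.           0.           1.        ]]
```

View pics/w1.png

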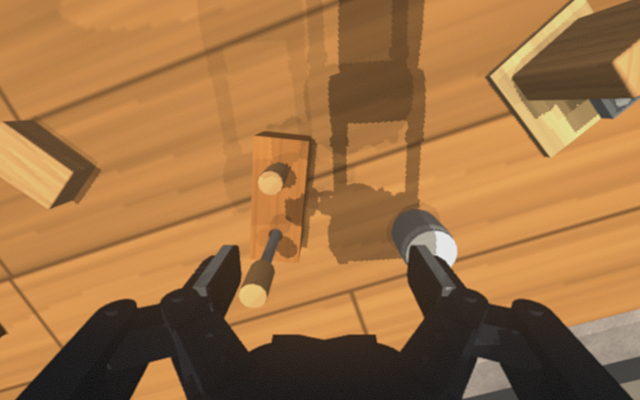

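The wrist view shows the long bolt's knob top at about (254,296), the short one at (270,183) and the tin at (432,248). The area under the fingers is otherwise free.

```bash
cat >> h.py <<'E'
from scipy.spatial.transform import Rotation as R
def TT(s):
    T=np.eye(4);T[:3,:3]=R.from_quat(s["ee_rot"],scalar_first=True).as_matrix();T[:3,3]=s["position"];return T
def watz(d,s,u,v,z):
    o,r=ray(d,u,v,TT(s)@np.array(d["hand_eye"])); return o+r*(z-o[2])/r[2]
def tool(s,dw): return TT(s)[:3,:3].T@np.array(dw)
E
python3 - <<'E'
from h import *
s=manip.get_state();d=manip.get_image("wrist")
for u,v,z in((254,296,.175),(270,183,.117)):print(watz(d,s,u,v,z))
p=watz(d,s,254,296,.175);print(tool(s,p-s["position"]))
E
```

```text
[ 0.630914   -0.15926051  0.175     ]
[ 0.55800881 -0.12724178  0.117     ]
[-0.07332697 -0.05731083  0.07702717]
```

```bash
python3 steer.py '-.0368 -.029 0 0;-.0367 -.029 0 0;0 0 0 0;0 0 0 0'
python3 - <<'E'
from h import *
s=manip.get_state();print(s["position"],tool(s,np.array([.6308,-.1605,.16])-s["position"]))
d=snap("wrist","pics/w2.png")
E
```

```text
clock: 2.2
position: [0.6259, -0.1507, 0.2527]
ee_rot: [-0.001, 0.161, 0.987, 0.0]
contact_force: [-0.8, 1.0, -0.5]
width: 0.0854
gripper_force: 0.0
[ 0.62592433 -0.15072592  0.25270203] [-0.00783568 -0.00776004  0.09268957]
```

View pics/w2.png

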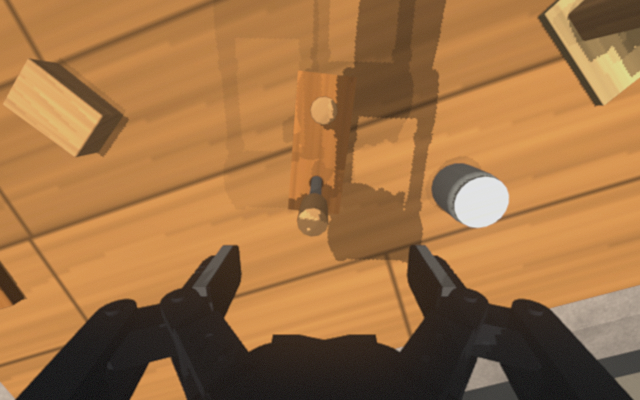

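The knob top is now at about (313,219), slightly left of the finger mid-line at column 324, and the fingers are clear on both sides.

```bash
python3 - <<'E'
from h import *
s=manip.get_state();d=manip.get_image("wrist")
p=watz(d,s,313,219,.175);print(p,tool(s,p-s["position"]))
E
```

```text
[ 0.62841137 -0.15974712  0.175     ] [-0.00640558 -0.00867624  0.07792195]
```

```bash
python3 steer.py '-.007 -.0082 0 0;0 0 .03 0;0 0 .031 0;0 0 .031 0;0 0 0 0'
python3 steer.py '0 0 0 0;0 0 0 0;0 0 0 0;0 0 0 0;0 0 0 0' 0.015 50
python3 steer.py '0 0 0 0;0 0 0 0;0 0 0 0;0 0 0 0;0 0 0 0'
```

```text
clock: 2.72
position: [0.6256, -0.1587, 0.1554]
ee_rot: [-0.006, 0.16, 0.987, 0.001]
contact_force: [-1.1, 0.3, -1.1]
width: 0.0854
gripper_force: 0.0
clock: 3.13
position: [0.6308, -0.1611, 0.1632]
ee_rot: [0.002, 0.161, 0.987, -0.0]
contact_force: [0.7, 1.2, -0.1]
width: 0.0259
gripper_force: 0.0
clock: 3.55
position: [0.6309, -0.1613, 0.1631]
ee_rot: [0.002, 0.161, 0.987, -0.0]
contact_force: [-0.3, -1.7, 5.4]
width: 0.0231
gripper_force: 48.7
```

```bash
python3 steer.py '0 0 -.015 0;0 0 -.02 0;0 0 -.02 0;0 0 -.03 0;0 0 -.03 0'
python3 steer.py '0 0 -.03 0;0 0 -.015 0;0 0 0 0;0 0 0 0'
python3 - <<'E'
from h import *
s=manip.get_state();print(s["position"],R.from_quat(s["ee_rot"],scalar_first=True).as_matrix().round(4).tolist())
for x in(.56,):print(tool(s,np.array([.590-0.06,.2265-0.02,s["position"][2]])-s["position"]))
a=snap("wrist","pics/w3.png");snap("scene","pics/s3.png");snap("top","pics/t3.png")
a=cv2.imread("pics/w3.png")[150:350,150:490];b=cv2.imread("pics/s3.png")[100:250,200:300];c=cv2.imread("pics/t3.png")[130:230,340:440]
cv2.imwrite("pics/m3.png",np.hstack([cv2.resize(a,(400,235)),np.zeros((235,10,3),np.uint8),cv2.resize(b,(157,235),interpolation=2),cv2.resize(c,(233,235),interpolation=2)]))
E
```

```text
clock: 3.97
position: [0.629, -0.1607, 0.2761]
ee_rot: [-0.002, 0.161, 0.987, 0.0]
contact_force: [0.8, -1.0, -1.9]
width: 0.0228
gripper_force: 49.0
clock: 4.3
position: [0.6298, -0.1609, 0.3214]
ee_rot: [0.0, 0.161, 0.987, -0.0]
contact_force: [-0.3, -0.1, -2.6]
width: 0.0227
gripper_force: 49.0
[ 0.62984742 -0.16093472  0.32138883] [[-0.9483, 0.3173, 0.0007], [0.3173, 0.9483, -0.0002], [-0.0007, 0.0, -1.0]]
[ 2.11261025e-01  3.16775221e-01 -1.32152534e-04]
```

View pics/m3.png

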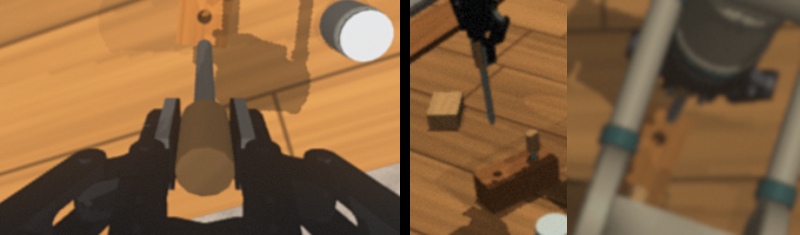

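The bolt is held and out of the rack, with the short bolt still in place. The nose is at about wrist pixel (322,186). I'll work out its offset from the TCP axis.

```bash
python3 - <<'E'
from h import *
a=cv2.imread("pics/w3.png")[165:265,285:365]
cv2.imwrite("pics/n3.png",cv2.resize(a,(480,600),interpolation=cv2.INTER_CUBIC))
s=manip.get_state();d=manip.get_image("wrist")
K=np.array(d["camera_matrix"]);H=np.linalg.inv(d["hand_eye"])
for z in(.148,.140,.03):
    for x in (-.006,0,.006):
        q=K@(H@[x,0,z,1])[:3];print(z,x,q[:2]/q[2])
E
```

```text
0.148 -0.006 [324.37392166 191.22364193]
0.148 0 [324.37490779 185.31467378]
0.148 0.006 [324.37590666 179.32935072]
0.14 -0.006 [324.39785414 193.65954989]
0.14 0 [324.39902603 187.60013816]
0.14 0.006 [324.40021348 181.4602063 ]
0.03 -0.006 [324.94786536 249.64106124]
0.03 0 [324.9557055  240.35154854]
0.03 0.006 [324.96371645 230.85964839]
```

View pics/n3.png

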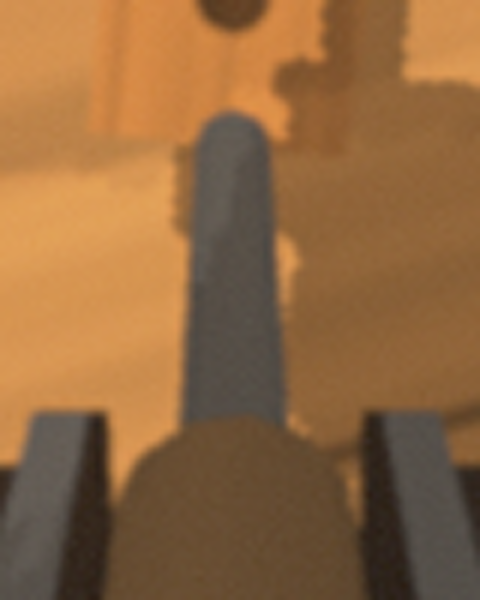

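```bash
python3 steer.py '.006 .018 0 0;.012 .0355 0 0;.012 .0355 0 0;.012 .0355 0 0;.012 .0355 0 0'
python3 steer.py '.012 .0355 0 0;.012 .0355 0 0;.012 .0355 0 0;.012 .0355 0 0;.012 .0355 0 0'
python3 steer.py '.006 .018 0 0;0 0 0 0;0 0 0 0;0 0 0 0;0 0 0 0'
python3 - <<'E'
from h import *
s=manip.get_state();print(s["position"],s["ee_rot"])
d=snap("wrist","pics/w4.png")
a=cv2.imread("pics/w4.png")[60:260,220:430];cv2.imwrite("pics/w4c.png",cv2.resize(a,(630,600),interpolation=cv2.INTER_CUBIC))
E
```

```text
clock: 4.92
position: [0.6287, 0.0093, 0.3196]
ee_rot: [-0.001, 0.161, 0.987, -0.0]
contact_force: [-0.4, 0.4, -0.9]
width: 0.0231
gripper_force: 49.2
clock: 5.33
position: [0.6281, 0.197, 0.3197]
ee_rot: [-0.001, 0.161, 0.987, -0.0]
contact_force: [0.7, 0.4, -1.5]
width: 0.0225
gripper_force: 49.2
clock: 5.75
position: [0.6289, 0.213, 0.3207]
ee_rot: [-0.0, 0.161, 0.987, -0.001]
contact_force: [0.5, -0.1, -1.3]
width: 0.0229
gripper_force: 49.3
[0.62885878 0.21296153 0.3206603 ] [-4.93568984e-04  1.61368593e-01  9.86893937e-01 -5.39166096e-04]
```

View pics/w4c.png

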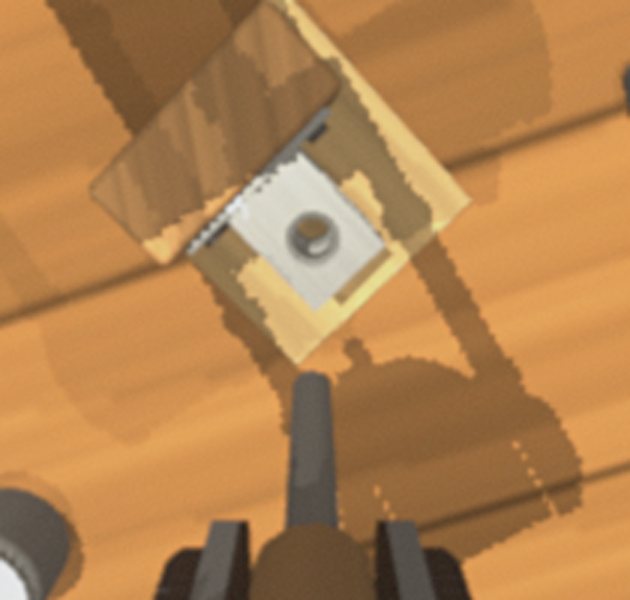

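The bore shows at crop (313,236), full-picture (324.0,138.3), and the nose end at about (323.7,184.7).

```bash
python3 - <<'E'
from h import *
s=manip.get_state();d=manip.get_image("wrist")
p=watz(d,s,324,138.3,.123);print(p,tool(s,p-s["position"]))
E
```

```text
[0.59125968 0.22508813 0.123     ] [ 0.03953998 -0.00027422  0.19798097]
```

```bash
python3 steer.py '.021 .0002 0 0;.0203 .0001 0 0;0 0 .02 0;0 0 .02 0;0 0 0 0'
python3 steer.py '0 0 0 0;0 0 0 0'
python3 - <<'E'
from h import *
s=manip.get_state();print(s["position"],tool(s,np.array([.59126,.22509,.123])-s["position"]))
snap("wrist","pics/w5.png");snap("scene","pics/s5.png")
a=cv2.imread("pics/w5.png")[130:230,270:380];b=cv2.imread("pics/s5.png")[140:280,330:450]
cv2.imwrite("pics/m5.png",np.hstack([cv2.resize(a,(440,400),interpolation=2),cv2.resize(b,(343,400),interpolation=2)]))
E
```

```text
clock: 6.27
position: [0.5876, 0.2262, 0.2778]
ee_rot: [-0.003, 0.161, 0.987, -0.001]
contact_force: [-0.4, -1.0, -2.3]
width: 0.0228
gripper_force: 49.3
clock: 6.43
position: [0.5906, 0.2271, 0.2823]
ee_rot: [0.001, 0.161, 0.987, 0.0]
contact_force: [0.1, 0.2, -1.5]
width: 0.0226
gripper_force: 49.3
[0.59056455 0.22714061 0.28230889] [-0.00111228 -0.00185427  0.15930894]
```

View pics/m5.png

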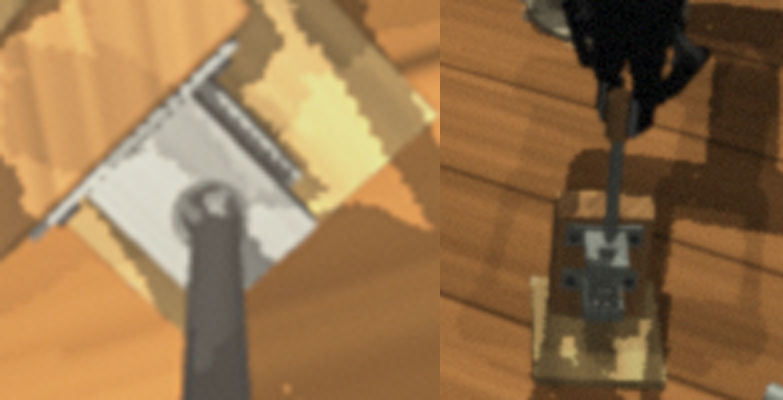

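```bash
python3 - <<'E'
from h import *
s=manip.get_state();d=manip.get_image("wrist")
p=watz(d,s,322,182.9,.123);print(p,tool(s,p-s["position"]),s["position"])
K=np.array(d["camera_matrix"]);H=np.linalg.inv(d["hand_eye"])
for z in(.148,.140):
    for x in (-.002,0.003,.006):
        q=K@(H@[x,0,z,1])[:3];print(z,x,q[:2]/q[2])
t=manip.get_image("scene")
n=s["position"]+TT(s)[:3,:3]@[0,0,.148]
print("scene nose pred",proj(t,n),"bore",proj(t,p),"bore2",proj(t,[.59126,.22509,.123]))
E
```

```text
[0.59116989 0.22508574 0.123     ] [-0.00075814 -0.00237035  0.15976598] [0.59079296 0.22745389 0.28276737]
0.148 -0.002 [324.37554103 187.29496629]
0.148 0.003 [324.37634625 182.33381622]
0.148 0.006 [324.37683355 179.33148289]
0.14 -0.002 [324.39960116 189.63113133]
0.14 0.003 [324.40056193 184.5425978 ]
0.14 0.006 [324.4011435  181.46242983]
scene nose pred [388.84034647 223.43973121] bore [387.53380928 226.6437555 ] bore2 [387.52208652 226.66503802]
```

```bash
python3 steer.py '.001 -.0018 0 0;0 0 .008 0;0 0 .006 0;0 0 0 0;0 0 0 0'
python3 steer.py '0 0 .004 0;0 0 .004 0;0 0 0 0;0 0 0 0'
python3 steer.py '0 0 .004 0;0 0 .004 0;0 0 0 0;0 0 0 0'
```

```text
clock: 7.05
position: [0.5881, 0.2262, 0.2665]
ee_rot: [-0.001, 0.161, 0.987, -0.0]
contact_force: [0.9, 0.2, -2.0]
width: 0.0229
gripper_force: 49.4
clock: 7.38
position: [0.5885, 0.2262, 0.259]
ee_rot: [0.0, 0.161, 0.987, -0.0]
contact_force: [1.0, 0.6, -1.6]
width: 0.0224
gripper_force: 49.4
clock: 7.72
position: [0.5884, 0.2262, 0.2509]
ee_rot: [-0.0, 0.161, 0.987, -0.0]
contact_force: [1.9, 0.9, -2.3]
width: 0.023
gripper_force: 49.4
```

```bash
python3 steer.py '0 0 .008 0;0 0 .008 0;0 0 .008 0;0 0 0 0;0 0 0 0'
python3 steer.py '0 0 .004 0;0 0 .004 0;0 0 0 0;0 0 0 0'
python3 - <<'E'
from h import *
s=manip.get_state();print(s["position"],s["contact_force"],s["moment"])
snap("scene","pics/s6.png");snap("wrist","pics/w6.png")
b=cv2.imread("pics/s6.png")[160:280,340:440];a=cv2.imread("pics/w6.png")[130:250,270:380]
cv2.imwrite("pics/m6.png",np.hstack([cv2.resize(a,(367,400),interpolation=2),cv2.resize(b,(333,400),interpolation=2)]))
E
```

```text
clock: 8.13
position: [0.588, 0.2262, 0.2262]
ee_rot: [-0.001, 0.161, 0.987, -0.0]
contact_force: [0.8, -0.2, -2.0]
width: 0.0231
gripper_force: 49.4
clock: 8.47
position: [0.588, 0.2262, 0.219]
ee_rot: [-0.0, 0.161, 0.987, -0.0]
contact_force: [0.1, -0.2, -1.8]
width: 0.0231
gripper_force: 49.4
[0.58801607 0.22621044 0.21901564] [ 0.12786371 -0.16558531 -1.80010035] [-0.02209748 -0.03240848  0.01014579]
```

View pics/m6.png

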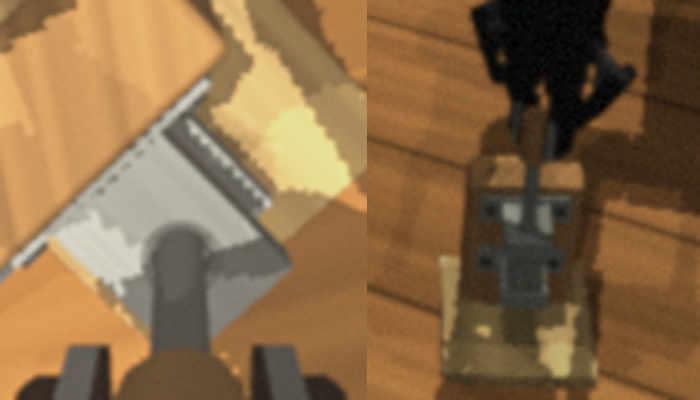

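The shank sits centred in the upper guide with the nose just above the lower one, and the forces are near zero. I'll go on down.

```bash
python3 steer.py '0 0 .004 0;0 0 .004 0;0 0 0 0;0 0 0 0'
python3 steer.py '0 0 .004 0;0 0 .004 0;0 0 0 0;0 0 0 0'
```

```text
clock: 8.9
position: [0.5883, 0.2262, 0.2109]
ee_rot: [-0.0, 0.161, 0.987, -0.0]
contact_force: [-0.4, 0.5, -1.5]
width: 0.0228
gripper_force: 49.4
clock: 9.23
position: [0.5884, 0.2262, 0.2029]
ee_rot: [0.0, 0.161, 0.987, -0.0]
contact_force: [1.4, -1.5, -1.9]
width: 0.0228
gripper_force: 49.4
```

```bash
python3 steer.py '0 0 .005 0;0 0 .005 0;0 0 0 0;0 0 0 0'
python3 steer.py '0 0 .006 0;0 0 .006 0;0 0 .005 0;0 0 0 0;0 0 0 0'
python3 steer.py '0 0 0 0;0 0 0 0;0 0 0 0;0 0 0 0;0 0 0 0'
python3 - <<'E'
from h import *
s=manip.get_state();print(s["position"],s["contact_force"],s["moment"])
d=snap("scene","pics/s7.png");snap("wrist","pics/w7.png")
for z in(0,.15):print(proj(d,[.5912,.2251,s["position"][2]-.148+z]))
b=cv2.imread("pics/s7.png")[160:280,340:440];a=cv2.imread("pics/w7.png")[130:350,200:440]
cv2.imwrite("pics/m7.png",np.hstack([cv2.resize(a,(300,275)),cv2.resize(b,(500,600),interpolation=2)[200:475]]))
E
```

```text
clock: 9.57
position: [0.5883, 0.2262, 0.1927]
ee_rot: [-0.0, 0.161, 0.987, -0.0]
contact_force: [2.5, 0.2, -2.6]
width: 0.0226
gripper_force: 49.4
clock: 9.98
position: [0.5881, 0.2262, 0.1756]
ee_rot: [-0.0, 0.161, 0.987, -0.0]
contact_force: [0.3, -0.3, -2.8]
width: 0.023
gripper_force: 49.4
clock: 10.4
position: [0.5882, 0.2263, 0.1765]
ee_rot: [0.0, 0.161, 0.987, 0.0]
contact_force: [0.9, -0.7, -1.9]
width: 0.0229
gripper_force: 49.4
[0.58822716 0.22627281 0.17646028] [ 0.85352632 -0.71427217 -1.91180082] [-0.05148583 -0.12716973  0.02279263]
[384.60040534 253.30993182]
[389.39677777 209.73470777]
```

View pics/m7.png

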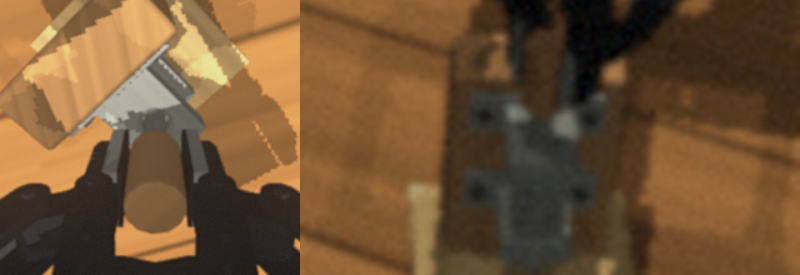

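```bash
python3 -c "
from rig import manip
print(manip.sign_off())"
```

```text
the job is handed in; nothing more can be done
None
```

The long bolt is through the upper and then the lower guide and still gripped upright by its knob, and the job is handed in. By the arm's height its nose is about 26 mm below the lower guide and 16 mm above the baseboard; the pictures don't show the nose, but forces stayed under 4 N the whole way down.

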